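Ratchet the sculpture turntable round to its gauge post

ROBOT

A 7-joint arm with a two-finger parallel gripper is mounted at the origin on the work surface. World frame = base frame: x ahead of the robot, y to its left, z up, the work surface at z = 0. Lengths are in m, angles in rad, forces in N, time in s.
With the tool pointing down it reaches from about 0.4 to 0.85 m from the base axis. Payload 10.4 kg.
Tool frame: the origin (TCP) lies midway between the tips of the shut fingers; the grasp point (between the pads) lies 19 mm behind it; x points along the fingers, y is the direction in which the jaws open and shut, and the axes are right-handed (so a half turn about x gives the same grasp; the last joint's range is limited). The gripper opens to 85 mm and grips with 20 to 120 N. Pads are 22 mm wide; open, the fingers measure 114 mm over their backs; the gripper's body (76 mm by 85 mm) begins 54 mm behind the grasp point. The pads swing forward as they close: fully open they stand 13 mm farther back than shut.
Start: joints at [1.156, 0.332, -0.065, 1.46, 0.022, 1.35, -0.088], TCP at [0.239, -0.578, 0.231] pointing down, gripper open.
Joint ranges: [-2.6, 2.6], [-0.5, 2.12], [-1.47, 1.34], [0.16, 2.42], [-1.27, 4.41], [0.06, 2.06], [-2.6, 2.6]. Speed limits (rad/s): [2.22, 2.22, 2.79, 2.79, 3.14, 3.14, 3.14].

INTERFACE

Orientations are given as a rotation vector (axis times angle).
In Python, from station import robot gives the robot as it stands.
- The arm moves only by the shell command python3 -m creep 'ROWS' [OPENING] [FORCE]. ROWS is text: rows parted by semicolons, each of 4 numbers parted by spaces: the shift along the tool's x, y, z in mm, then the turn about the tool's x in degrees. In form: tx ty tz spin; .... A call has 1 to 20 rows; each row is the pose to reach, as a shift and turn from the pose commanded when the call began, along the tool's axes at that moment; what a row does not reach only later rows make up. A row lasts 1/12 s, in which the tool goes at most 41.7 mm and 7.16 degrees, less where a joint would pass 70% of its speed; a pose out of reach is approached as far as the arm can. A call with a gripper value outside its range is refused whole. OPENING is the opening, from 0 (shut) to 1 (fully open), set as the call begins (- or left out, the last holds). The fingers move at their own pace and stop on an object; FORCE is the grip in N (left out, the last holds). Time passes only in rows, so rows that repeat a pose let the fingers close. It gives the time, the measured TCP pose, the force and the opening at its end, in the units of the state.
- robot.get_obs(): the state, without advancing time (a new reading comes with each control period).
- robot.read_camera(name): name is "side" or "top" or "wrist"; returns a dict with "color" (384x512x3 uint8, blue, green, red), "depth" (384x512 float32, m along the optical axis (not along the pixel's ray), 0 where there is no reading), "fovy" (degrees; the focal length in pixels is half the picture's height over the tangent of half this angle, whatever the lens; pixels are square), "cx", "cy" (the principal point, pixels), "D" ([k1, k2, p1, p2, k3] as OpenCV has them; the pictures are not rectified), "rvec" (rotation vector, rad) and "tvec" (3), from world to camera coordinates, as OpenCV has them. Camera axes: x right, y down, z forward; pixel columns grow to the right and rows downward; lengths in m; the calibration is good to about 2 mm. A picture is of the moment at which its call begins.
- robot.job_done(): hands the job in, once; it reports no verdict.
The state is a dict: "time_s": time; "joints": joint angles; "qvel": joint speeds; "effort": joint torques, N m; "eef_pos": TCP position; "orientation": TCP orientation; "contact_force": force on the tool from outside, world axes, zero at the start; "wrist_torque": the same for the moment, N m; "grip_width": finger opening in m.
Only numpy, scipy, OpenCV 4.12 (cv2) and the standard library are available. Lean on these libraries where they do the work, as an engineer would, in place of code of your own. Each camera call takes 0.05 s, during which the arm holds its last target. There are 200 camera calls.

TASK

On the sculptor's bench a clay creature stands on a ratchet turntable: turn it until the steel tongue on the platter's rim points straight at the tall pointed post, not at the short flat-topped one. First take the wooden clay paddle out of the lever's swing and lay it flat in the open grey tray, then throw the selector on the lever from neutral to the correct driving side, and work the lever to and fro, one tooth a stroke, until the tongue is there. Move the platter with the lever alone (the robot must not touch platter or creature), do not hit the paddle with the lever, and leave the other things on the bench undisturbed.

Things in the scene. Friction and masses are not known exactly. Their poses are not given: they have to be found in the camera images.
- turntable: Fixed steel base. Origin on the vertical axis of lever and platter, at bench level. -x: middle direction of the lever (roughly to the robot). Above: 15 round radial teeth, 24 degrees apart, out to radius 115 mm, 41 to 51 mm high; aluminium platter, radius 85 mm, top at 68 mm; grey clay creature within 60 mm of the axis, top at 256 mm. Do not touch platter or creature.
- lever (a joint): Lever angle about the turntable axis (rad), counter-clockwise from above positive, 0 = middle, stops at -0.28 and +0.28; starts at -0.26 to -0.18. Steel bar 24 mm wide, 11 to 23 mm above the bench. Stays where left. Drive right up to one stop, go back nearly to the other: a way back over 0.44 rad drops the pawl behind the next tooth.
- lever_knob (a point): On the axis of the upright round black knob (28 mm in diameter, 40 to 95 mm above the bench) at the lever's end, 235 mm from the turntable axis, 75 mm above the bench. Grip or push it; 3 to 5 N. Each full stroke to the stop turns the platter one tooth, 24 degrees (0.419 rad); the first may give less or nothing.
- selector (a joint): Selector angle relative to the lever (rad), about a vertical pivot on the lever 130 mm from the turntable axis; counter-clockwise positive. Near 0 = neutral, lever idle (start). +0.515 (stop): platter driven as the lever angle grows. -0.515 (stop): driven as it falls. So throw the peg fully to the side the driving stroke goes to. It stays there.
- selector_peg (a point): On the axis of the selector's upright steel peg, 14 mm in diameter, 62 to 98 mm above the bench; the point is 85 mm above it. 45 mm from the selector's pivot; in neutral it points out towards the knob (175 mm from the turntable axis, 60 mm from the knob). Takes 2 N, less than would move the lever.
- platter (a joint): Platter angle (rad), counter-clockwise from above positive; 0 = the tongue (16 mm wide, tip 127 mm from the axis, 64 mm above the bench, where the creature faces) points away from the lever, along the turntable's +x. Starts at -0.5 to +0.5. Friction holds it where the lever leaves it. Full strokes to the stop bring it in steps to the post's direction, +1.466 or -1.466.
- pointed_post: Fixed slender steel post with a tapered point, 120 mm tall, 14 mm in diameter, round foot of 36 mm; origin at the foot's centre at bench level. It stands 155 mm from the turntable axis, 84 degrees to one or the other side of the turntable's +x. The tongue must point at it.
- flat_post: Fixed short steel post with a flat round cap 34 mm in diameter, 72 mm tall, at the mirrored place. Not the goal.
- paddle: Loose wooden clay paddle, 80 to 150 g, lying flat beside the lever within its swing. Origin on the underside where handle meets blade; x along it towards the blade, z up. Blade from x = 0 to 85 mm, 52 mm wide, 14 mm thick; handle from x = -85 to +5 mm, 24 mm wide, 36 mm high. Centre of mass near x = -5 mm.
- tray: Fixed open grey tray, 230 (x) by 130 (y) by 28 mm high outside, walls and floor 5 mm. Origin at the centre of its underside at bench level. Left or right of the robot; the closed dark wooden case of like size is on the other side.
- sprayer: Bystander: white plastic bottle with a black cap, 64 mm in diameter, 170 mm tall; leave alone. Origin under its centre.
- clay_block: Bystander: grey clay block 80 x 80 x 60 mm; leave alone.
- jar: Bystander: white ceramic beaker, 72 mm in diameter, 100 mm tall; leave alone.
- tin: Bystander: bare metal tin, 72 mm in diameter, 90 mm tall; leave alone.
- knife: Bystander: 190 mm modelling spatula lying on the bench on the side of the lever's start; leave alone.
- rub_block: Bystander: cork rubbing block 90 x 50 x 30 mm; leave alone.
Things that resemble listed ones, but are neither listed nor needed, are in the scene too. What is meant by the paddle is not orange, and is the larger of those in its own colour.

How it is judged:
By the outcome, as a careful person would: the job done as asked, in the order asked, and still so for the second after the job is handed in, with the robot touching nothing.
It also fails if it takes over 72 s, if anything falls off the work surface, if the arm or the gripper's body presses on something with over 40 N, if the wrist force passes 120 N, or if a joint passes its speed limit or range.

## Working session

There is one attempt and no reset: what is moved stays moved. The work goes in short steps, Python scripts to look and compute and a shell command to move; the robot and the scene stay as the last step left them, time stands still between calls to the robot, and variables do not carry over. Pictures are saved under pics/ and viewed, about 8 in all and at most 12, crops included, and the job is handed in when it is done.

```bash
mkdir -p pics; ls; cat > h.py <<'E'
import numpy as np, cv2, pickle
from scipy.spatial.transform import Rotation as R
from station import robot
def cam(n):
    c=robot.read_camera(n); pickle.dump(c,open(f'{n}.pkl','wb')); return c
def load(n): return pickle.load(open(f'{n}.pkl','rb'))
def K(c):
    f=c['color'].shape[0]/2/np.tan(np.radians(c['fovy'])/2)
    return np.array([[f,0,c['cx']],[0,f,c['cy']],[0,0,1]])
def rays(c,uv):
    p=cv2.undistortPoints(np.array(uv,float).reshape(-1,1,2),K(c),np.array(c['D'],float)).reshape(-1,2)
    Rm=R.from_rotvec(np.ravel(c['rvec'])).as_matrix(); o=-Rm.T@np.ravel(c['tvec'])
    return o,np.c_[p,np.ones(len(p))]@Rm
def plane(c,uv,z):
    o,d=rays(c,uv); return o+d*((z-o[2])/d[:,2])[:,None]
def depth(c,uv):
    o,d=rays(c,uv); z=np.array([c['depth'][int(round(v)),int(round(u))] for u,v in uv]); return o+d*z[:,None]
def cloud(c):
    h,w=c['depth'].shape; uv=np.stack(np.meshgrid(np.arange(w),np.arange(h)),-1).reshape(-1,2)
    o,d=rays(c,uv); P=o+d*c['depth'].reshape(-1,1); return P.reshape(h,w,3)
def proj(c,P):
    return cv2.projectPoints(np.array(P,float).reshape(-1,3),np.ravel(c['rvec']),np.ravel(c['tvec']),K(c),np.array(c['D'],float))[0].reshape(-1,2)
E
cat > a.py <<'E'
from h import *
for n in('top','side'):
    c=cam(n); cv2.imwrite(f'pics/{n}0.png',cv2.resize(c['color'],(800,600)))
    print(n,c['fovy'],c['D'],rays(c,[(256,192)]))
o=robot.get_obs();print(o['eef_pos'],R.from_rotvec(o['orientation']).as_matrix().round(3),o['time_s'])
E
python3 a.py
```

```text
pics
top 42.917094082642556 [-0.13500802  0.          0.          0.          0.        ] (array([0.45977651, 0.0052985 , 1.4585724 ]), array([[ 0.05014997, -0.00794994, -0.9987227 ]]))
side 51.10551592319958 [0.00669 0.      0.      0.      0.     ] (array([0.23957364, 1.06274692, 0.93892811]), array([[ 0.23085769, -0.76428413, -0.60214252]]))
[ 0.23851611 -0.57734251  0.23057693] [[-0.001  0.382 -0.924]
 [ 0.001 -0.924 -0.382]
 [-1.    -0.001  0.   ]] 0.1
```

View pics/top0.png

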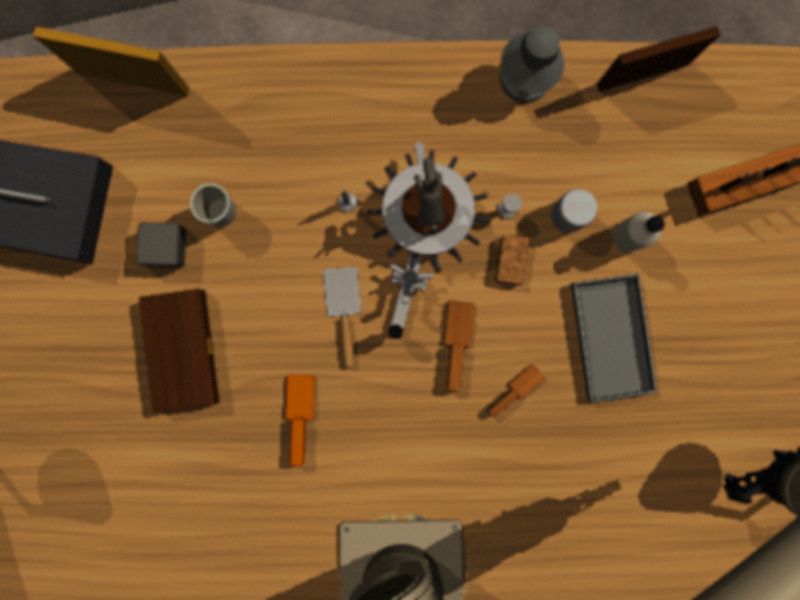

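View pics/side0.png

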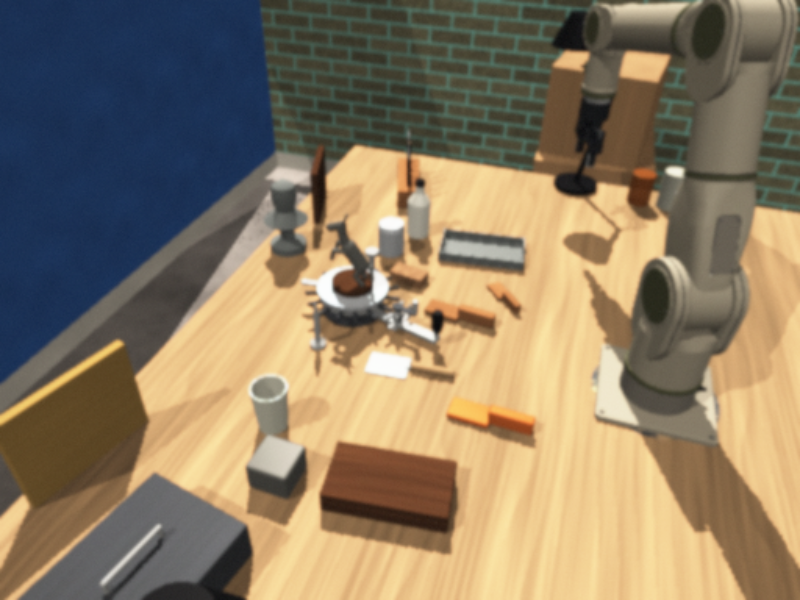

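The top view (800x600) shows the pointed post on the left at (345,200) and the flat-capped post on the right at (510,207). The tongue is at (420,155) and the knob at (397,330). The brown paddle is at (458,345), with a smaller decoy at (515,390), and the tray is on the right at (613,340). The side view shows the slender pointed post on the near side, which is +y. So I drive counter-clockwise, with the selector at +0.515.

```bash
cat > b.py <<'E'
from h import *
c=load('top'); P=cloud(c); img=c['color']; hsv=cv2.cvtColor(img,cv2.COLOR_BGR2HSV)
s=0.64
def px(u,v): return (u*s,v*s)
def circ(mask):
    cs=max(cv2.findContours(mask.astype(np.uint8),cv2.RETR_EXTERNAL,cv2.CHAIN_APPROX_NONE)[0],key=cv2.contourArea); return cs
uu,vv=np.meshgrid(np.arange(512),np.arange(384))
# platter: depth height 0.06-0.08 near
z=P[...,2]
m=(abs(z-0.068)<0.012)&(np.hypot(uu-429*s,vv-210*s)<55*s)
pts=P[m][:,:2]; print('platter n',m.sum(),'z',np.median(z[m]))
hull=cv2.convexHull(pts.astype(np.float32));
mm=m&(np.hypot(uu-429*s,vv-210*s)<50*s)
mo=cv2.morphologyEx(m.astype(np.uint8),cv2.MORPH_OPEN,np.ones((13,13),np.uint8))
cs=circ(cv2.morphologyEx(m.astype(np.uint8),cv2.MORPH_CLOSE,np.ones((25,25),np.uint8)))
e=plane(c,cs.reshape(-1,2),0.068)[:,:2]
A=np.c_[2*e,np.ones(len(e))]; b=(e**2).sum(1)
for _ in range(6):
    x=np.linalg.lstsq(A,b,rcond=None)[0]; r=np.sqrt(x[2]+x[0]**2+x[1]**2); res=abs(np.linalg.norm(e-x[:2],axis=1)-r); k=res<max(0.003,np.median(res)*1.5); A,b,e=A[k],b[k],e[k]
ax=x[:2]; print('axis',ax,'r',r,len(e))
# posts
for n,p,h in (('pointed tip',(345,190),.12),('flat cap',(511,205),.072)):
    w=plane(c,[px(*p)],h)[0][:2]; d=w-ax; print(n,w,np.hypot(*d),np.degrees(np.arctan2(d[1],d[0])),depth(c,[px(*p)])[0])
w=plane(c,[px(420,147)],.064)[0][:2]; d=w-ax; print('tongue',np.hypot(*d),np.degrees(np.arctan2(d[1],d[0])))
# knob top: dark
m=(hsv[...,2]<60)&(np.hypot(uu-397*s,vv-330*s)<14); print('knob px',m.sum(),P[m][:,2].max() if m.any() else 0)
k=m&(z>.08); w=plane(c,[(uu[k].mean(),vv[k].mean())],.095)[0]; d=w[:2]-ax; print('knob',w,np.hypot(*d),np.degrees(np.arctan2(-d[1],-d[0])))
# paddle
m=(hsv[...,0]<13)&(hsv[...,1]>150)&(uu>440*s)&(uu<480*s)&(vv>295*s)&(vv<395*s)
print('paddle n',m.sum())
for lo,hi,h in ((.006,.022,.014),(.028,.045,.036)):
    k=m&(z>lo)&(z<hi); q=plane(c,np.c_[uu[k],vv[k]],h)[:,:2]; r=cv2.minAreaRect(q.astype(np.float32)*1000); print(h,k.sum(),np.median(z[k]),r,q.mean(0)); 
# tray
m=(z>.018)&(z<.04)&(uu>560*s)&(uu<665*s)&(vv>265*s)&(vv<412*s)
k=circ(m); q=plane(c,k.reshape(-1,2),.028)[:,:2]; print('tray',cv2.minAreaRect(q.astype(np.float32)*1000))
vis=cv2.resize(img[60:260,220:340],(0,0),fx=4.9,fy=3*1,interpolation=cv2.INTER_CUBIC) if 0 else cv2.resize(img[80:260,210:350],(0,0),fx=3.3,fy=3.3,interpolation=cv2.INTER_CUBIC)
cv2.imwrite('pics/crop.png',vis)
E
python3 b.py
```

```text
platter n 1649 z 0.06817640678984405
axis [ 0.699108   -0.06149931] r 0.08447581120909738 110
pointed tip [0.7239821  0.08890973] 0.15245195760808275 80.60962236444404 [0.72577609 0.08947746 0.11091094]
flat cap [ 0.70110474 -0.21297125] 0.15148510247818833 -89.24475613463112 [ 0.70040303 -0.21233659  0.07603174]
tongue 0.11553099120750347 6.825471689756585
knob px 64 0.10195790613879163
knob [0.47352852 0.00482205 0.095     ] 0.23512682316607364 -16.383569431323423
paddle n 117
0.014 82 0.014120647097890848 ((461.7044677734375, -112.80290222167969), (46.499603271484375, 125.4588851928711), 82.55492401123047) [ 0.48612548 -0.11423573]
0.036 28 0.03444114728305947 ((403.868896484375, -105.72229766845703), (19.724748611450195, 82.44942474365234), 83.21995544433594) [ 0.40548252 -0.10298036]
tray ((454.8786315917969, -410.2978515625), (230.07640075683594, 135.46780395507812), 7.171385765075684)
```

View pics/crop.png

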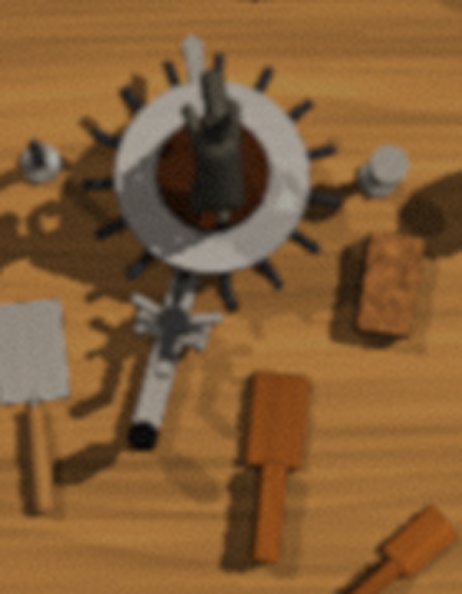

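```bash
cat > g.py <<'E'
# usage: g.py x y z [yaw of tool y, deg] -> row to that TCP pose
import sys; from h import *
a=[float(v) for v in sys.argv[1:]]; o=robot.get_obs(); M=R.from_rotvec(o['orientation']).as_matrix()
t=M.T@(np.array(a[:3])-o['eef_pos'])*1000; yw=np.degrees(np.arctan2(M[1,1],M[0,1]))
print('t',o['time_s'],'pos',o['eef_pos'].round(4) if hasattr(o['eef_pos'],'round') else o['eef_pos'],'yaw',round(yw,1),'down',M[2,0].round(4),'row',t.round(1),'spin',round((yw-a[3]+180)%360-180,1) if len(a)>3 else 0,'w',o['grip_width'],'F',np.round(o['contact_force'],1))
E
python3 g.py .422 -.108 .13 -96.8
```

```text
t 0.1 pos [ 0.2385 -0.5773  0.2306] yaw -67.6 down -1.0 row [ 101.  -363.6 -348.8] spin 29.2 w 0.08546671551058438 F [ 0.3 -0.1 -1.1]
```

```bash
R=python3; python3 -m creep '0 -30 -29 0; 0 -60 -58 5; 0 -90 -87 10; 0 -120 -116 15; 10 -150 -145 20; 20 -180 -174 25; 35 -210 -203 29; 50 -240 -231 29; 65 -270 -260 29; 80 -300 -288 29; 95 -330 -317 29; 100 -364 -349 29; 100 -364 -349 29; 100 -364 -349 29' 0.7
cat > w.py <<'E'
from h import *
import sys
c=cam('wrist'); cv2.imwrite('pics/%s.png'%sys.argv[1],c['color'])
E
python3 w.py w1; python3 g.py .422 -.108 .008 -96.8
```

```text
time_s: 1.27
eef_pos: [0.423, -0.1031, 0.1305]
orientation: [-2.165, 0.115, 2.166]
contact_force: [0.5, 0.7, 0.3]
grip_width: 0.0598
t 1.3167 pos [ 0.4224 -0.1057  0.1308] yaw -96.3 down -1.0 row [1.228e+02 2.400e+00 1.000e-01] spin 0.5 w 0.05952337688382133 F [-0.7 -1.3  0.3]
```

View pics/w1.png

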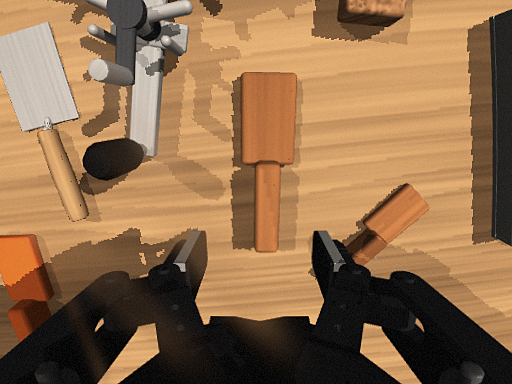

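The wrist view shows the paddle blade with corners (241,72) to (297,163) and the handle running down to (266,250). The knob is at about (115,158).

```bash
python3 - <<'E'
from h import *
c=load('wrist');P=cloud(c);hsv=cv2.cvtColor(c['color'],cv2.COLOR_BGR2HSV);z=P[...,2]
vv,uu=np.mgrid[:384,:512]
m=(hsv[...,1]>120)&(hsv[...,0]<13)&(uu>230)&(uu<305)&(vv>60)&(vv<260)
for lo,hi in((.008,.02),(.030,.042)):
    k=m&(z>lo)&(z<hi); q=P[k][:,:2]*1000; print(k.sum(),np.median(z[k]),cv2.minAreaRect(q.astype(np.float32)),q.mean(0))
E
python3 g.py .422 -.108 .008 -96.8
```

```text
3628 0.013832713654717416 ((488.7282409667969, -117.34765625), (50.88388442993164, 84.71762084960938), 83.06877899169922) [ 491.56573632 -116.90860112]
1359 0.03560659084544132 ((407.76904296875, -107.57030487060547), (23.098051071166992, 88.00003051757812), 82.78640747070312) [ 411.28397832 -107.5818301 ]
t 1.3167 pos [ 0.4224 -0.1057  0.1308] yaw -96.3 down -1.0 row [1.228e+02 2.400e+00 1.000e-01] spin 0.5 w 0.05952337688382133 F [-0.7 -1.3  0.3]
```

```bash
python3 -m creep '30 2 -6 0; 60 2 -6 0; 90 2 -6 0; 110 2 -6 0; 121 2 -6 0; 121 2 -6 0; 121 2 -6 0'; python3 -m creep '0 0 0 0; 0 0 0 0; 0 0 0 0; 0 0 0 0; 0 0 0 0; 0 0 0 0' 0 60; python3 g.py .4275 -.110 .008 -97
```

```text
time_s: 1.9
eef_pos: [0.428, -0.1112, 0.0107]
orientation: [-2.162, 0.125, 2.162]
contact_force: [0.9, -0.6, 0.1]
grip_width: 0.0601
time_s: 2.4
eef_pos: [0.4289, -0.1111, 0.0116]
orientation: [-2.165, 0.125, 2.161]
contact_force: [-1.6, 0.7, 8.2]
grip_width: 0.023
t 2.4 pos [ 0.4289 -0.1111  0.0116] yaw -96.6 down -1.0 row [ 3.6 -0.9  1.5] spin 0.4 w 0.02299858659862473 F [-1.6  0.7  8.2]
```

```bash
python3 -m creep '-20 0 0 0; -50 0 0 0; -80 0 0 0; -100 25 -4 0; -100 60 -9 -3; -100 100 -14 -6; -100 140 -20 -9; -100 180 -26 -12; -100 220 -31 -14; -100 250 -35 -14; -100 280 -40 -14; -100 298 -42 -14; -100 298 -42 -14; -100 298 -42 -14'; python3 g.py .4363 -.4124 .0175 -82.8; python3 w.py w2
```

```text
time_s: 3.57
eef_pos: [0.4353, -0.4121, 0.1104]
orientation: [2.155, 0.139, -2.155]
contact_force: [0.8, 0.5, -1.0]
grip_width: 0.0231
t 3.5667 pos [ 0.4353 -0.4121  0.1104] yaw -82.6 down -1.0 row [92.9  0.4 -0.9] spin 0.2 w 0.02307958215387015 F [ 0.8  0.5 -1. ]
```

View pics/w2.png

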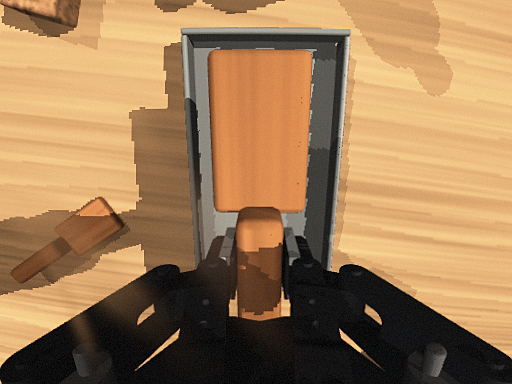

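The paddle is held straight above the tray and aligned with it: blade at (260,130), tray rim from (185,35) to (350,35). I'll lower it now.

```bash
python3 -m creep '30 0 0 0; 60 0 0 0; 80 0 0 0; 88 0 0 0; 93 0 0 0; 93 0 0 0; 93 0 0 0';python3 -m creep '0 0 0 0; 0 0 0 0; 0 0 0 0; 0 0 0 0' 0.5; python3 -m creep '-30 0 0 0; -60 0 0 0; -100 0 0 0; -120 0 0 0; -130 0 0 0; -130 0 0 0'; python3 w.py w3; python3 - <<'E'
from h import *
c=load('wrist');P=cloud(c);hsv=cv2.cvtColor(c['color'],cv2.COLOR_BGR2HSV);z=P[...,2]
m=(hsv[...,1]>120)&(hsv[...,0]<13)&(P[...,1]<-.36)&(P[...,1]>-.46)&(abs(P[...,0]-.455)<.1)
for lo,hi in((.012,.026),(.033,.05)):
    k=m&(z>lo)&(z<hi); q=P[k][:,:2]*1000; print(k.sum(),np.median(z[k]),np.percentile(z[k],[5,95]),cv2.minAreaRect(q.astype(np.float32)))
E
python3 g.py .4 -.1 .2
```

```text
time_s: 4.2
eef_pos: [0.4367, -0.4114, 0.0187]
orientation: [2.155, 0.14, -2.151]
contact_force: [-0.0, -0.2, -1.4]
grip_width: 0.0229
time_s: 4.53
eef_pos: [0.4359, -0.4117, 0.0178]
orientation: [2.155, 0.139, -2.153]
contact_force: [-1.1, 0.5, -0.3]
grip_width: 0.0429
time_s: 5.03
eef_pos: [0.4367, -0.4124, 0.15]
orientation: [2.156, 0.136, -2.149]
contact_force: [-0.4, -0.0, -0.5]
grip_width: 0.0427
2675 0.018829691460619802 [0.0172121  0.02008064] ((496.3780517578125, -403.3290100097656), (83.77764129638672, 51.296329498291016), 7.18049955368042)
981 0.04042756758176258 [0.03748831 0.04182007] ((415.81842041015625, -413.896728515625), (87.77364349365234, 22.805517196655273), 6.663942337036133)
t 5.0833 pos [ 0.4359 -0.4118  0.1478] yaw -82.6 down -1.0 row [ -52.6 -313.7   -4.8] spin 0 w 0.042956717716616306 F [-0.6 -0.6 -0.5]
```

The paddle lies flat in the tray: its blade top is at z = 0.019 with the yaw matching. Next is the selector.

```bash
python3 g.py .44 -.02 .19 -95
```

```text
t 5.0833 pos [ 0.4359 -0.4118  0.1478] yaw -82.6 down -1.0 row [ -42.7 -387.9  -54.8] spin 12.4 w 0.042956717716616306 F [-0.6 -0.6 -0.5]
```

```bash
python3 -m creep '-20 -30 -4 0; -42 -65 -9 3; -42 -100 -14 6; -42 -140 -20 9; -42 -180 -25 12; -42 -220 -31 12; -42 -260 -37 12; -42 -300 -42 12; -42 -335 -47 12; -42 -365 -52 12; -42 -388 -55 12; -42 -388 -55 12; -42 -388 -55 12' 0.45; python3 w.py w4;python3 g.py .44 -.02 .19 -95
```

```text
time_s: 6.17
eef_pos: [0.4391, -0.0187, 0.1878]
orientation: [-2.179, 0.084, 2.185]
contact_force: [-0.0, -0.5, -0.3]
grip_width: 0.0385
t 6.2167 pos [ 0.4392 -0.0199  0.1879] yaw -94.5 down -1.0 row [-2.1  0.  -0.8] spin 0.5 w 0.03867633743245859 F [ 0.  -0.   0.4]
```

View pics/w4.png

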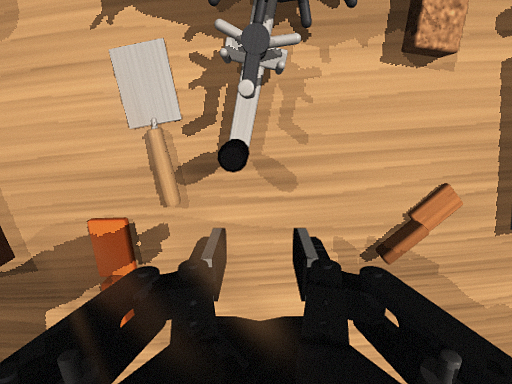

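The peg top is at (247,89), the knob top at (233,155) and the selector pivot disc at (256,38).

```bash
python3 - <<'E'
from h import *
c=load('wrist');ax=np.array([.6991,-.0615])
for n,p,h in(('peg',(247,88),.098),('knob',(233,155),.095),('pivot',(256,38),.06)):
    a=plane(c,[p],h)[0]; d=ax-a[:2]; print(n,a,depth(c,[p])[0],np.hypot(*d),np.degrees(np.arctan2(d[1],d[0])))
E
python3 g.py .530 -.0125 .072 -94.5
```

```text
peg [ 0.5321719  -0.01513905  0.098     ] [ 0.53212684 -0.01515637  0.09848269] 0.1732464426299675 -15.521573144998838
knob [0.47823312 0.00208558 0.095     ] [0.47833801 0.00200251 0.09576437] 0.22983756204531144 -16.060631945431833
pivot [ 0.57822228 -0.02570352  0.06      ] [ 0.57705874 -0.02566512  0.06464152] 0.12606669368469398 -16.496021958461544
t 6.2167 pos [ 0.4392 -0.0199  0.1879] yaw -94.5 down -1.0 row [115.7 -14.5 -90.2] spin -0.0 w 0.03867633743245859 F [ 0.  -0.   0.4]
```

```bash
python3 -m creep '0 -4 -30 0; 0 -8 -60 0; 20 -13 -91 0; 50 -13 -91 0; 80 -13 -91 0; 110 -13 -91 0; 120 -13 -91 0; 120 -13 -91 0'; python3 -m creep '0 8 0 0; 0 15 0 0; 0 22 0 0; 0 28 0 0; 0 32 0 0; 0 34 0 0; 0 34 0 0'; python3 w.py w5; python3 g.py .4 0 0
```

```text
time_s: 6.88
eef_pos: [0.5294, -0.0151, 0.0662]
orientation: [-2.173, 0.088, 2.187]
contact_force: [-0.4, -0.3, 0.9]
grip_width: 0.0389
time_s: 7.47
eef_pos: [0.5295, -0.0486, 0.0699]
orientation: [-2.182, 0.088, 2.179]
contact_force: [0.2, 0.4, 0.1]
grip_width: 0.0383
t 7.5167 pos [ 0.5291 -0.0484  0.0696] yaw -94.6 down -1.0 row [ 69.5 -38.  132.6] spin 0 w 0.03803106887466279 F [-0.1  0.5  0.3]
```

View pics/w5.png

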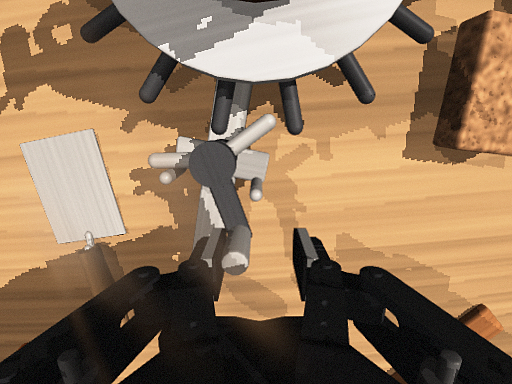

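The selector arm has swung towards the drive side: pivot at (213,160), peg top at (235,262), left finger pressing on it. I'll check its angle.

```bash
python3 - <<'E'
from h import *
c=load('wrist')
a=plane(c,[(235,262)],.098)[0];b=plane(c,[(213,160)],.066)[0];d=a-b
print(a,depth(c,[(235,260)])[0],b,depth(c,[(213,160)])[0],np.hypot(*d[:2]),np.degrees(np.arctan2(-d[1],-d[0])))
E
```

```text
[ 0.53390712 -0.03648592  0.098     ] [ 0.53487797 -0.03657433  0.09781006] [ 0.5789859  -0.02636055  0.066     ] [ 0.5789772  -0.02634951  0.06594024] 0.04620194588332018 12.65938605548763
```

```bash
python3 -m creep '0 3 0 0; 0 5 0 0; 0 5 0 0; 0 -8 0 0; -20 -10 0 0; -50 -10 0 0; -50 -25 25 0; -50 -47 57 0; -50 -47 57 0; -50 -47 57 0' 0.5; python3 w.py w6; python3 g.py .4762 .0032 .055 -94.5;  python3 - <<'E'
from h import *
c=load('wrist'); print(proj(c,[[.4762,.0032,.095],[.578,-.026,.066],[.5345,-.036,.098]]))
E
```

```text
time_s: 8.35
eef_pos: [0.4748, 0.0042, 0.1194]
orientation: [-2.183, 0.086, 2.183]
contact_force: [0.8, -0.6, 0.5]
grip_width: 0.0429
t 8.4 pos [0.4758 0.0033 0.1195] yaw -94.5 down -1.0 row [64.5 -0.  -0.3] spin -0.0 w 0.04242921827066621 F [0.3 0.3 0.9]
[[261.61088862 223.68318935]
 [293.09373816  63.45178351]
 [319.76261335 130.43088824]]
```

View pics/w6.png

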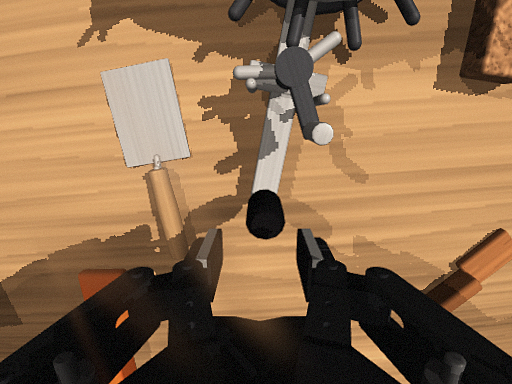

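The knob top is at (266,218), centred between the fingers, and the peg has stayed thrown at (322,133). I'll lower the gripper and make the first driving stroke.

```bash
python3 -m creep '30 0 0 0; 55 0 0 0; 64 0 0 0; 64 0 0 0'; python3 -m creep '0 20 3 0; 0 45 5 0; 0 70 3 0; 0 90 0 0; 0 105 -2 0; 0 112 -3 0; 0 112 -3 0; 0 112 -3 0'; python3 g.py .472 -.118 .055;python3 -m creep '0 4 0 0; 0 7 -1 0; 0 7 -1 0; 0 7 -1 0'; python3 g.py .472 -.118 .055
```

```text
time_s: 8.73
eef_pos: [0.4748, 0.003, 0.0533]
orientation: [-2.176, 0.087, 2.185]
contact_force: [0.4, -0.3, 0.1]
grip_width: 0.0428
time_s: 9.4
eef_pos: [0.4709, -0.1084, 0.0561]
orientation: [-2.183, 0.088, 2.179]
contact_force: [0.1, -0.3, 0.3]
grip_width: 0.0427
t 9.4 pos [ 0.4709 -0.1084  0.0561] yaw -94.6 down -1.0 row [ 1.1  9.5 -1.9] spin 0 w 0.04271111620162559 F [ 0.1 -0.3  0.3]
time_s: 9.73
eef_pos: [0.471, -0.1149, 0.0557]
orientation: [-2.182, 0.086, 2.18]
contact_force: [1.1, 2.5, 2.4]
grip_width: 0.0428
t 9.7333 pos [ 0.471  -0.1149  0.0557] yaw -94.5 down -1.0 row [ 0.7  3.  -1.2] spin 0 w 0.04281343471763391 F [1.1 2.5 2.4]
```

```bash
for i in 1; do python3 -m creep '0 2 0 0; 0 4 0 0; 0 4 0 0; 0 4 0 0'; done; python3 -m creep '0 2 0 0; 0 4 -1 0; 0 4 -1 0; 0 4 -1 0';  python3 - <<'E'
from h import *
o=robot.get_obs();print(o['eef_pos'])
c=cam('wrist'); v=c['color']; t=cam('top'); 
a=cv2.resize(t['color'][60:230,190:370],(0,0),fx=2.2,fy=2.2,interpolation=cv2.INTER_CUBIC); a=cv2.copyMakeBorder(a,0,384-a.shape[0],0,0,0) if a.shape[0]<384 else a[:384]
print(a.shape);x=np.hstack([v[:,:400],a]);cv2.imwrite('pics/m7.png',x)
E
```

```text
time_s: 10.07
eef_pos: [0.4712, -0.1188, 0.0557]
orientation: [-2.183, 0.086, 2.179]
contact_force: [3.8, 4.1, 0.5]
grip_width: 0.0425
time_s: 10.4
eef_pos: [0.4713, -0.1205, 0.0555]
orientation: [-2.181, 0.081, 2.181]
contact_force: [-1.2, 12.1, 5.2]
grip_width: 0.0429
[ 0.47129798 -0.12052821  0.05552888]
(384, 396, 3)
```

View pics/m7.png

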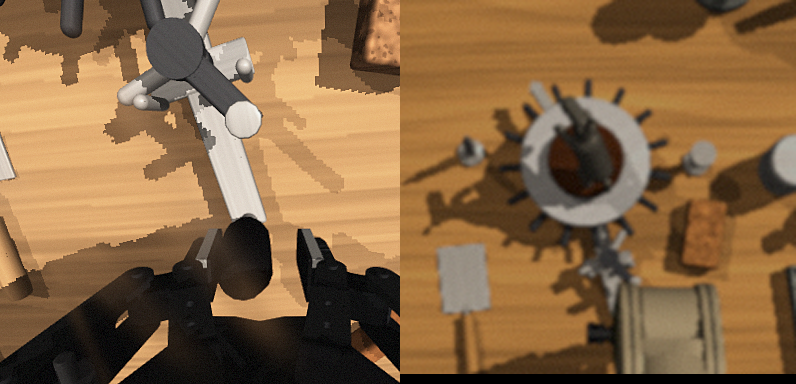

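After the first stroke the lever sits against its stop (12 N at TCP y = -0.1205) and the tongue has turned left to about (537,85) in the right-hand crop. Next is a return and another stroke, after which I'll compute the tongue angle.

```bash
cat > tg.py <<'E'
from h import *
c=cam('top');P=cloud(c);ax=np.array([.6991,-.0615]);d=P[...,:2]-ax;r=np.hypot(d[...,0],d[...,1]);a=np.degrees(np.arctan2(d[...,1],d[...,0]))
hsv=cv2.cvtColor(c['color'],cv2.COLOR_BGR2HSV)
m=(abs(P[...,2]-.064)<.012)&(r>.093)&(r<.128)&(abs(a)<120)&(hsv[...,1]<90)&(hsv[...,2]>70)
n,l,s,ce=cv2.connectedComponentsWithStats(m.astype(np.uint8))
for i in range(1,n):
    if s[i,4]>3:
        q=plane(c,[ce[i]],.064)[0][:2]-ax; print('tongue?',s[i,4],ce[i].round(1),'r',np.hypot(*q).round(4),'deg rel. turntable',round(np.degrees(np.arctan2(q[1],q[0]))+4.5,1))
E
python3 tg.py; python3 -m creep '0 -35 7 0; 0 -70 10 0; 0 -105 8 0; 0 -130 5 0; 0 -139 4 0; 0 -139 4 0; 0 -139 4 0'; python3 g.py .4713 -.1205 .0555; python3 w.py w8; python3 tg.py
```

```text
tongue? 50 [253.2 102.2] r 0.109 deg rel. turntable 37.5
time_s: 11.13
eef_pos: [0.4779, 0.0144, 0.0551]
orientation: [-2.181, 0.087, 2.181]
contact_force: [-1.3, -0.9, 0.2]
grip_width: 0.0428
t 11.1333 pos [0.4779 0.0144 0.0551] yaw -94.5 down -1.0 row [ -0.3 135.   -4.1] spin 0 w 0.04276750322097293 F [-1.3 -0.9  0.2]
tongue? 52 [253.3 102.2] r 0.1087 deg rel. turntable 37.4
```

```bash
python3 -m creep '0 35 4 0; 0 70 6 0; 0 100 3 0; 0 120 -1 0; 0 132 -3 0; 0 138 -4 0; 0 141 -5 0; 0 141 -5 0; 0 141 -5 0; 0 141 -5 0'; python3 tg.py; python3 g.py .478 .0165 .0555
```

```text
time_s: 12.07
eef_pos: [0.4696, -0.1205, 0.0545]
orientation: [-2.174, 0.077, 2.186]
contact_force: [-11.0, 21.6, 8.1]
grip_width: 0.0423
tongue? 60 [242.2 113. ] r 0.1096 deg rel. turntable 61.3
t 12.1167 pos [ 0.4696 -0.1205  0.0545] yaw -94.3 down -1.0 row [  -0.3 -137.3    2. ] spin 0 w 0.042659443941310014 F [-10.3  20.5   8.9]
```

```bash
python3 -m creep '0 -35 7 0; 0 -70 10 0; 0 -105 9 0; 0 -130 6 0; 0 -141 5 0; 0 -141 5 0; 0 -141 5 0'; python3 -m creep '0 35 4 0; 0 70 6 0; 0 100 3 0; 0 120 -1 0; 0 132 -3 0; 0 138 -4 0; 0 140 -4 0; 0 140 -4 0; 0 140 -4 0; 0 140 -4 0'; python3 tg.py; python3 g.py .478 .0165 .0555
```

```text
time_s: 12.7
eef_pos: [0.4781, 0.015, 0.0553]
orientation: [-2.182, 0.086, 2.181]
contact_force: [-0.3, -0.4, 0.3]
grip_width: 0.0428
time_s: 13.53
eef_pos: [0.4692, -0.1205, 0.0547]
orientation: [-2.176, 0.079, 2.185]
contact_force: [-8.9, 17.1, 6.6]
grip_width: 0.0426
tongue? 63 [236.9 127.5] r 0.1092 deg rel. turntable 85.1
t 13.5833 pos [ 0.4692 -0.1205  0.0547] yaw -94.4 down -1.0 row [  -0.2 -137.2    1.7] spin 0 w 0.0426799768078062 F [-8.6 17.4  7. ]
```

```bash
python3 -m creep '0 -6 0 0; 0 -11 0 0; 0 -11 0 0; -30 -11 0 0; -65 -11 0 0; -100 -11 0 0; -120 -11 20 0; -120 10 40 0; -120 40 50 0; -120 80 50 0; -120 110 50 0; -120 140 50 0; -120 140 50 0; -120 140 50 0'; python3 tg.py; python3 - <<'E'
from h import *
t=load('top');s=cam('side');print(proj(s,[[.72,.09,.12]]))
a=cv2.resize(t['color'][70:260,120:440],(0,0),fx=1.9,fy=1.9,interpolation=cv2.INTER_CUBIC)[:,:]
b=cv2.resize(s['color'][110:250,150:350],(0,0),fx=1.9*190/140/1.4,fy=1.9*190/140/1.4,interpolation=cv2.INTER_CUBIC)
h=max(a.shape[0],b.shape[0]);b=cv2.resize(b,(800-a.shape[1]-4,int(b.shape[0]*(796-a.shape[1])/b.shape[1])))
b=cv2.copyMakeBorder(b,0,h-b.shape[0],0,0,0);cv2.imwrite('pics/f9.png',np.hstack([a,b]))
E
python3 g.py .4 0 .2
```

```text
time_s: 14.75
eef_pos: [0.4091, -0.262, 0.1752]
orientation: [-2.179, 0.091, 2.179]
contact_force: [-0.4, 0.4, -0.1]
grip_width: 0.0423
tongue? 63 [236.9 127.5] r 0.1092 deg rel. turntable 85.1
[[202.70632883 193.34632359]]
t 14.85 pos [ 0.4099 -0.2596  0.1753] yaw -94.5 down -1.0 row [ -24.6 -258.    30.4] spin 0 w 0.0425670161599722 F [ 0.2  0.4 -0.5]
```

View pics/f9.png

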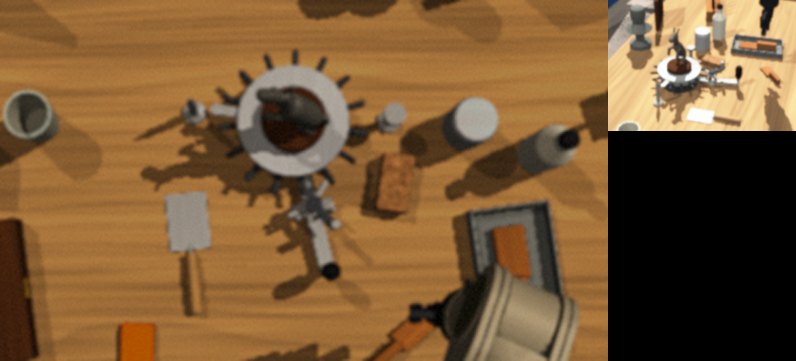

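The tongue at (215,110) points at the pointed post at (193,112). The paddle lies in the tray at (512,250), and the arm is clear of everything. I'm handing the job in.

```bash
python3 -c "
from station import robot
print(robot.job_done())"
```

```text
the job is handed in; nothing more can be done
None
```

The job is done and handed in at about 15 s of the 72 s allowed. The platter's tongue points at the tall pointed post.

- **Paddle:** I laid the larger brown paddle flat in the grey tray. The blade top measured 19 mm above the bench, which is the 5 mm tray floor plus the 14 mm blade.
- **Selector:** I threw it to the + side. It measured about +0.50 rad, and I then pushed it a few millimetres further towards the +0.515 stop without measuring again. It drove normally.
- **Lever:** It took three full strokes to the stop, and the platter measured about 11°, 37°, 61° and 85° from the turntable's +x.

**Last checks:** The final top view put the tongue at 85.1° against a target of 84°. I take the extra degree as a bias in my direction estimate, since the last two strokes measured 24° each. The reading was the same after the arm pulled clear, and the tongue points at the pointed post in the picture. In that picture the nearby bystanders looked undisturbed, though I did not measure them and the crop did not cover the whole bench. The highest contact force reported was about 25 N, with the lever against its stop.

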